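# Hook the slide rack out of the staining jar and stand it to drain

## Robot

A 6-joint arm with a two-finger parallel gripper is mounted at the origin on a cart in front of the work surface, level with it; the furniture and walls round the work are solid. World frame = base frame: x ahead of the robot, y to its left, z up, the work surface at z = 0. Lengths are in m, angles in rad, forces in N, time in s.
With the tool pointing down it reaches from about 0.35 to 0.775 m from the base axis. Payload 7.3 kg.
Tool frame: the origin (TCP) lies at the centre of the arm's flange, where the gripper is bolted on; the fingertips stand 178 mm ahead of it and the grasp point (between the pads) lies 159 mm ahead of it; z points along the fingers, y is the line along which they close (so a half turn about z gives the same grasp; the last joint's range is limited). The gripper opens to 92 mm and grips with 3 to 60 N. Pads are 19 mm wide; open, the fingers measure 130 mm over their backs; the gripper's body (75 mm by 190 mm) begins 47 mm behind the grasp point.
Start: joints at [-1.364, 0.342, 1.524, -0, 1.275, -0.146], TCP at [0.181, -0.493, 0.405] pointing down, gripper open.
Joint ranges: [-2.53, 2.53], [-0.77, 2.02], [0.04, 2.7], [-1, 4.14], [0.28, 2.66], [-3.11, 3.11]. Speed limits (rad/s): [2.57, 2.57, 3.14, 3.14, 3.14, 3.14].

## Interface

Orientations are given as [roll, pitch, yaw] about the fixed x, y, z axes, in that order (R = Rz(yaw) Ry(pitch) Rx(roll)).
In Python, from cell import robot gives the robot as it stands.
- The arm moves only by the shell command python3 -m pendant [OPENING] [FORCE], which reads ROWS from standard input. ROWS is a JSON list of rows, 1 to 8 of them, each an object with the fields x, y, z (the shift in m), ax, ay, az (a rotation vector in rad); a field left out counts as zero; each row shifts and turns the commanded pose from where the row before left it, along the tool's axes as they then stand; what a row does not reach is not made up. A row lasts 1/12 s, in which the tool goes at most 0.0417 m and 0.125 rad, less where a joint would pass 70% of its speed; a pose out of reach is approached as far as the arm can. OPENING is the finger opening in m, set as the command begins (- or left out keeps the last). The fingers move at their own pace and stop on an object; FORCE is the grip in N (left out, the last holds). Time passes only in rows, so rows that do not move let the fingers close. It prints the time, the measured TCP pose, the force, the opening and the grip force at its end. Input that does not fit is refused with a message, and nothing moves.
- robot.observe(): the state, without advancing time (a new reading comes with each control period).
- robot.read_camera(name): name is "scene" or "top" or "wrist"; returns a dict with "image" (420x560x3 uint8, red, green, blue), "fx", "fy", "cx", "cy" (pixels), "k1" (the pictures are not rectified: a ray, as slopes to the right and down, at radius r is drawn at 1 + k1 r^2 times it, then the intrinsics apply), "pose" (4x4, takes a point from camera to world coordinates). Camera axes: x right, y down, z forward; pixel columns grow to the right and rows downward; lengths in m; the calibration is good to about 2 mm. A picture is of the moment at which its call begins. There is no depth.
- robot.hand_in(): hands the job in; it is judged then, once.
The state is a dict: "time": time; "qpos": joint angles; "qvel": joint speeds; "joint_efforts": joint torques, N m; "tool_pos": TCP position; "tool_rot": TCP orientation; "contact_force": force on the tool from outside, world axes, zero at the start; "torque": the same for the moment, N m; "opening": finger opening in m; "grip_force": force on a finger pad.
Only numpy, scipy, OpenCV 4.12 (cv2) and the standard library are available. Lean on these libraries where they do the work, as an engineer would, in place of code of your own. Each camera call takes 0.05 s, during which the arm holds its last target. There are 200 camera calls.

## Task

Take the lifting hook from its stand and with it lift the rack of stained blood slides by its wire bail out of the deep staining jar; you will have to feel to which side the bail has flopped over. Carry the rack level without dropping it, stand it squarely on the sloping drain stand and push it fully home so that it leans against the backstop, then hang the hook back in its stand. Do not touch the slide rack with the fingers, and leave the jar and the other things on the table where they are.

Things in the scene. Friction and masses are not known exactly. Their poses are not given: they have to be found in the camera images.
- lifting_hook: Lifting hook, 124 mm tall, 90 g, hanging upright. Origin on the grip's axis, level with the underside of the hooks; z up, x the way the hooks point. Below a yoke (z = 45 mm, 28 mm wide along y) two parallel 4 mm wires at y = +-12 end in J hooks: shank at x = -6, trough bottom at x = 0, tip at x = 10, its top at z = 16. From above the J spans x = -8 to +12.
- hook_grip (a point): Centre of the hook's black grip, on its axis at z = 98 mm of the hook's frame; axes as the hook's. The grip is 16 x 16 mm with its sides along x and y, 52 mm high (z = 72 to 124).
- hook_trough (a point): Where a 4 mm bar's centre settles in the hooks, x = 0, z = 6 mm of the hook's frame; axes as the hook's. A bar above the tips is caught when the hook rises if its centre lies from x = -2 to +6 mm.
- hook_collar (a point): Point on the hook's axis at the underside of its round steel collar (radius 13 mm, z = 68 to 72 mm of the hook's frame), just under the grip. Below it a neck of 8 mm diameter, 20 mm long.
- hook_stand: Small fixed steel stand in which the lifting hook hangs by its collar, at any turn. Origin on the table under the seat. A fork, 92 to 98 mm up, has two prongs along x (gap 14 mm) and is open toward -x; their ends, x = -17 to -21, turn up 3 mm, so the hook must rise 6 to 12 mm (above that the yoke meets the fork) to come out along -x. A post stands behind, x = 29 to 39.
- hook_rest (a point): Centre of the fork's seat on hook_stand, 98 mm above the table: hook_collar rests here.
- stain_jar: White staining jar, loose, 0.95 kg, open at the top, 88 mm high, outside 120 x 100 mm at the rim, inside 104 mm (x) by 84 mm (y), floor 4 mm thick. Origin at the centre of the underside, z up. The slide rack stands in it with a little play: about 8 mm either way in x and in y.
- slide_rack: Stainless rack with eight slides on edge: 88 mm (x) by 60 mm (y), 69 mm over the bail's feet, 39 mm high without the bail, about 0.25 kg, varying by 30 percent. Origin at the centre of the underside, z up. Both x ends are alike for this job; 4 mm cross rods at x = +-41, z = 4 and 23 mm, can be pushed on.
- bail_pivot (a point): Middle of the axis (along the rack's y) on which the rack's bail of 4 mm wire swings freely, 30 mm above the rack's underside. The bail's straight bar, along y from -27 to 27 mm, is 50 mm from it. The bail flops to a stop 0.55 rad either side of upright: bar at x = +26 or -26 mm, 43 mm above this point. Which side is not measured: look or feel.
- drain_stand: Fixed steel draining stand, 125 mm deep (x), 98 mm wide (y). Origin on the table under its middle. A slotted plate slopes 15 degrees down toward +x, from 55 mm high in front to 20 mm at the back, with side rails 9 mm high (inner width 92 mm) and a backstop 35 mm high at the back. Friction may hold the rack short of the backstop.
- drain_foot (a point): Middle of the backstop's foot on the plate, 62 mm behind the stand's origin, 20 mm above the table. x points down the slope into the backstop, y along it, z square off the plate. The plate spans x = -134 to 0 mm. A rack fully home has its origin at x = -44 mm, z = 0.
- marker: Black marker pen, 136 mm, lying on the table: leave it.
- pen: White and blue pen, 145 mm, lying on the table: leave it.
- tape_roll: Beige tape roll, 46 mm across, 19 mm high: leave it.
- plaster_roll: White plaster roll, 41 mm across, 25 mm high: leave it.
There are look-alikes about, which are no part of the job. Of the things that look like the lifting_hook, the larger one is meant.

How it is judged:
By the outcome, as a careful person would: the job done as asked, in the order asked, and still so for the second after the job is handed in, with the robot touching nothing.
It also fails if it takes over 72 s, if anything falls off the work surface, if the arm or the gripper's body presses on something with over 40 N, if the wrist force passes 120 N, or if a joint passes its speed limit or range.

## Working session

There is one attempt and no reset: what is moved stays moved. The work goes in short steps, Python scripts to look and compute and a shell command to move; the robot and the scene stay as the last step left them, time stands still between calls to the robot, and variables do not carry over. Pictures are saved under pics/ and viewed, at most 10 in all, crops included, and the job is handed in when it is done.

```bash
ls; mkdir -p pics
cat > h.py <<'E'
import numpy as np, cv2
from cell import robot
def snap(name,fn):
    c=robot.read_camera(name); cv2.imwrite('pics/'+fn+'.png',cv2.cvtColor(c['image'],cv2.COLOR_RGB2BGR))
    np.save('pics/'+fn+'.npy',{k:v for k,v in c.items()},allow_pickle=True); return c
def load(fn): return np.load('pics/'+fn+'.npy',allow_pickle=True).item()
def ray(c,u,v):
    x=(u-c['cx'])/c['fx'];y=(v-c['cy'])/c['fy'];rd=np.hypot(x,y);r=rd
    for _ in range(20): r=rd/(1+c['k1']*r*r)
    s=1/(1+c['k1']*r*r); P=np.array(c['pose']); d=P[:3,:3]@np.array([x*s,y*s,1]); return P[:3,3],d/np.linalg.norm(d)
def onz(c,u,v,z):
    o,d=ray(c,u,v); return o+d*(z-o[2])/d[2]
def proj(c,p):
    P=np.array(c['pose']); q=P[:3,:3].T@(np.asarray(p)-P[:3,3]); a=q[:2]/q[2]; a=a*(1+c['k1']*(a@a))
    return np.array([c['cx']+c['fx']*a[0],c['cy']+c['fy']*a[1]])
def tri(*cuv):
    A=np.zeros((3,3));b=np.zeros(3);R=[]
    for c,u,v in cuv:
        o,d=ray(c,u,v);M=np.eye(3)-np.outer(d,d);A+=M;b+=M@o;R.append((o,d))
    p=np.linalg.solve(A,b); return p,[np.linalg.norm(np.cross(p-o,d)) for o,d in R]
E
python3 - <<'E'
from h import *
a=snap('scene','s0');b=snap('top','t0');w=snap('wrist','w0')
for c in(a,b,w): print(c['fx'],c['cx'],c['cy'],c['k1'],np.round(c['pose'],3).tolist())
print(robot.observe())
im=np.hstack([cv2.imread('pics/s0.png'),cv2.imread('pics/t0.png')])
E
```

```text
pics
439.6259881359488 283.6922469346329 211.09331714834215 -0.07599255036390518 [[-0.568, -0.635, 0.524, 0.091], [-0.823, 0.435, -0.365, 0.414], [0.004, -0.639, -0.77, 0.782], [0.0, 0.0, 0.0, 1.0]]
431.74812071183067 278.28920724117614 211.65014845930952 -0.07184725943098262 [[-0.008, -0.993, 0.115, 0.447], [-1.0, 0.01, 0.02, 0.076], [-0.021, -0.115, -0.993, 0.94], [0.0, 0.0, 0.0, 1.0]]
316.24188687794134 282.3202910402564 204.5344626498809 -0.07330916978481057 [[0.346, -0.904, -0.253, 0.249], [-0.938, -0.334, -0.092, -0.467], [-0.001, 0.269, -0.963, 0.384], [0.0, 0.0, 0.0, 1.0]]
{'time': 0.15, 'qpos': array([-1.36401425e+00,  3.42589752e-01,  1.52477470e+00,  2.88269500e-05,
        1.27537457e+00, -1.45984766e-01]), 'qvel': array([-0.00176385, -0.00238962, -0.00368858, -0.00120928, -0.00132993,
        0.00021241]), 'joint_efforts': array([ 2.48826051e-03, -4.31467330e+01, -2.44353193e+01,  7.18611781e-02,
        5.36416238e-02, -7.64255833e-05]), 'tool_pos': array([ 0.18139972, -0.49257536,  0.40419842]), 'tool_rot': array([-3.14046249e+00, -1.94033142e-04,  3.52758328e-01]), 'contact_force': array([-0.69426166,  0.54934286, -0.52760833]), 'torque': array([-0.01273516, -0.00719244,  0.00440707]), 'grip_force': 0.0, 'opening': 0.09192854505335091}
```

View pics/s0.png

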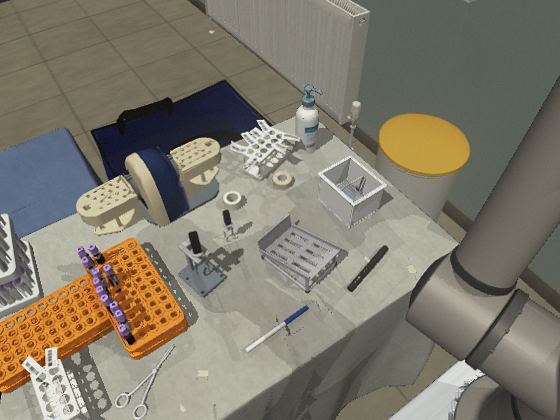

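View pics/t0.png

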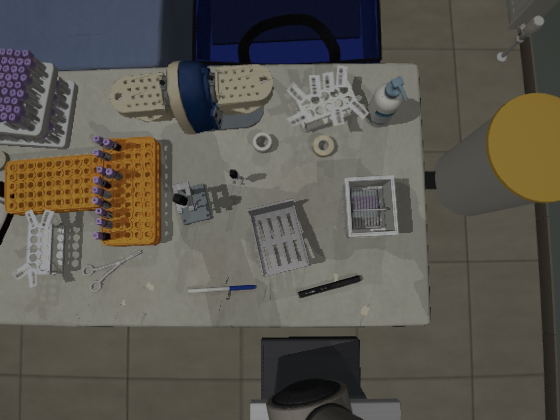

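The views show the jar at top (372,207), the drain stand at top (281,238), the hook with its black grip at top (180,199), and a smaller look-alike hook at (235,174). Next I enlarge the parts that matter.

Run:
```python
import cv2,numpy as np
s=cv2.imread('pics/s0.png');t=cv2.imread('pics/t0.png')
def crop(i,x,y,w,h,W,H):
    o=cv2.resize(i[y:y+h,x:x+w],(W,H),interpolation=cv2.INTER_CUBIC)
    for k in range(0,w,10):
        cv2.line(o,(int(k*W/w),0),(int(k*W/w),8 if (x+k)%50 else 16),(0,255,255),1)
        if (x+k)%20==0: cv2.putText(o,str(x+k),(int(k*W/w)+2,16),0,.35,(0,255,255),1)
    for k in range(0,h,10):
        cv2.line(o,(0,int(k*H/h)),(8,int(k*H/h)),(0,255,255),1)
        if (y+k)%20==0: cv2.putText(o,str(y+k),(10,int(k*H/h)+4),0,.35,(0,255,255),1)
    return o
A=np.vstack([np.hstack([crop(t,340,170,70,70,400,400)[:300*1+0],crop(t,160,160,100,75,400,300)]),np.hstack([crop(t,240,190,80,90,0 or 400,450)[:300],crop(s,170,200,80,100,400,500)[:300]])])
A=np.vstack([np.hstack([crop(t,340,170,64,75,320,300)[:, :],crop(t,165,160,100,62,480,300)]),np.hstack([crop(t,240,195,80,90,267,300),crop(s,175,225,60,75,240,300),crop(s,310,150,80,82,293,300)])])
cv2.imwrite('pics/c1.png',A)
```

```text
(no output)
```

View pics/c1.png

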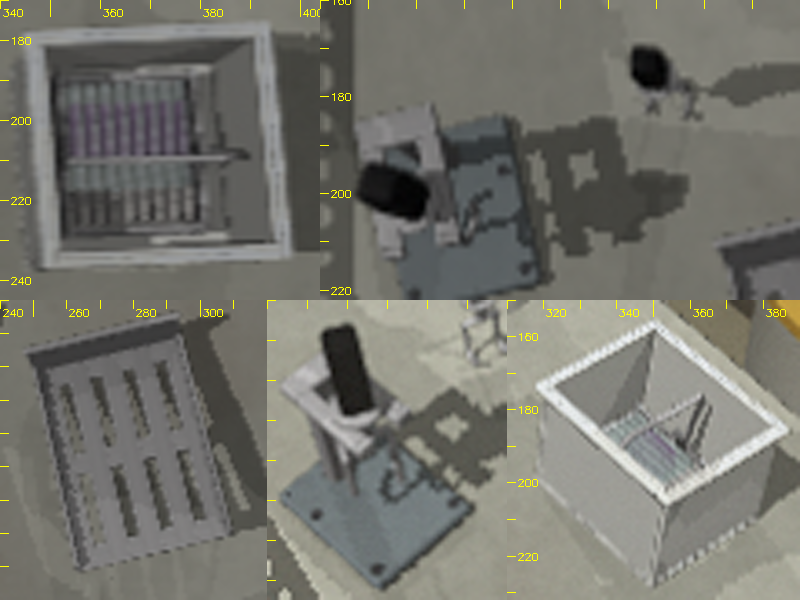

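The jar's long side runs along world x. The drain stand slopes down away from the robot with a yaw of about +0.24. I'll compute positions from these pixels before taking wrist views.

Run:
```python
from h import *
s=load('s0');t=load('t0')
print('jar rim',[np.round(onz(t,u,v,.088)[:2],3) for u,v in[(345.6,180.5),(395,175.5),(398.4,232.5),(348,237)]])
# scene: rim corners in crop: scale 293/80
k=293/80;f=lambda x,y:(310+(x-507)/k,150+(y-300)/(300/82))
sc=[f(540,386),f(655,323),f(788,430),f(665,498)]
print('jar rim scene',[np.round(onz(s,*p,.088)[:2],3) for p in sc])
print('drain',[np.round(onz(t,u,v,.055)[:2],3) for u,v in[(248.4,210.6),(293.9,199.5),(308.9,265.5),(265.5,275.5)]])
print('grip top',tri((s,192.8,232.5),(t,175.8,198.2)))
print('bar ends scene/top z.077',onz(s,337,188,.077),onz(s,361,175,.077),onz(t,355,209,.077),onz(t,380,209,.077))
```

```text
jar rim [array([ 0.607, -0.043]), array([ 0.616, -0.142]), array([ 0.501, -0.144]), array([ 0.494, -0.044])]
jar rim scene [array([ 0.608, -0.041]), array([ 0.611, -0.134]), array([ 0.496, -0.14 ]), array([ 0.497, -0.045])]
drain [array([0.552, 0.155]), array([0.574, 0.061]), array([0.438, 0.032]), array([0.419, 0.12 ])]
grip top (array([0.56408877, 0.28000355, 0.16026268]), [np.float64(0.000297195847780137), np.float64(0.00029719584778020405)])
bar ends scene/top z.077 [ 0.55888382 -0.05331713  0.077     ] [ 0.55934345 -0.12311475  0.077     ] [ 0.55040729 -0.06150087  0.077     ] [ 0.54988742 -0.11189046  0.077     ]
```

```bash
echo '[{"x": 0.032,"y": -0.021},{"x": 0.032,"y": -0.021},{"x": 0.032,"y": -0.021},{"x": 0.032,"y": -0.021},{"x": 0.032,"y": -0.021},{"x": 0.032,"y": -0.021},{"x": 0.032,"y": -0.021},{"x": 0.032,"y": -0.021}]' | python3 -m pendant && echo '[{"x": 0.032,"y": -0.021},{"x": 0.032,"y": -0.021},{"x": 0.032,"y": -0.021},{"x": 0.032,"y": -0.021},{"x": 0.032,"y": -0.021},{}]' | python3 -m pendant
python3 - <<'E'
from h import *
w=snap('wrist','w1'); o=robot.observe(); print(o['tool_pos'],o['tool_rot'],o['qpos'],o['time'])
E
```

```text
time: 0.82
tool_pos: [0.3642, -0.2448, 0.4047]
tool_rot: [3.142, 0.0, 0.352]
contact_force: [1.6, -0.9, -0.5]
opening: 0.0919
grip_force: 0.0
time: 1.32
tool_pos: [0.4799, -0.0881, 0.4045]
tool_rot: [-3.14, -0.002, 0.358]
contact_force: [-0.6, -0.2, 0.4]
opening: 0.0918
grip_force: 0.0
[ 0.47871348 -0.09002559  0.40429545] [-3.14096944e+00  6.37432386e-05  3.58063135e-01] [-3.43508317e-01  2.73188031e-01  1.62456963e+00  4.59144183e-04
  1.24428595e+00  8.69077530e-01] 1.3667
```

View pics/w1.png

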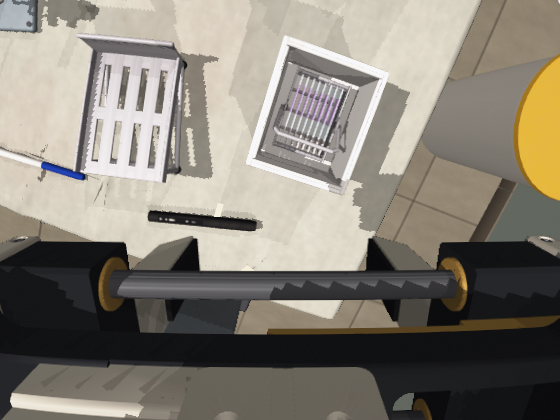

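In w1 the bail's bar runs about (275,130) to (333,150), on the robot side of the rack's middle. I'll continue to the hook and take further wrist views on the way for triangulation.

```bash
echo '[{"x": 0.012,"y": -0.033},{"x": 0.012,"y": -0.033},{"x": 0.012,"y": -0.033},{"x": 0.012,"y": -0.033},{}]' | python3 -m pendant >/dev/null; python3 -c "
from h import *
snap('wrist','w2')"; echo '[{"x": 0.012,"y": -0.033},{"x": 0.012,"y": -0.033},{"x": 0.012,"y": -0.033},{"x": 0.012,"y": -0.033},{"x": 0.012,"y": -0.033},{"x": 0.012,"y": -0.033},{}]' | python3 -m pendant
python3 - <<'E'
from h import *
snap('wrist','w3')
pts={'w1':[(.554,-.093,.07)],'w2':[(.554,-.093,.07),(.5,.09,.05)],'w3':[(.564,.28,.1)]}
def crop(n,p,h,W):
    c=load(n);u,v=proj(c,p).astype(int);x=max(0,u-h);y=max(0,v-h);i=cv2.imread('pics/'+n+'.png')[y:y+2*h,x:x+2*h]
    s=W/(2*h);o=cv2.resize(i,(int(i.shape[1]*s),int(i.shape[0]*s)),interpolation=cv2.INTER_CUBIC)
    o=cv2.copyMakeBorder(o,0,W-o.shape[0],0,W-o.shape[1],cv2.BORDER_CONSTANT)
    for k in range(0,2*h,10):
        g=int(k*s);cv2.line(o,(g,0),(g,8),(0,0,255),1);cv2.line(o,(0,g),(8,g),(0,0,255),1)
        if k%20==0: cv2.putText(o,str(x+k),(g,18),0,.33,(0,0,255),1);cv2.putText(o,str(y+k),(10,g+4),0,.33,(0,0,255),1)
    return o
A=np.hstack([crop('w1',(.554,-.093,.06),45,400),crop('w2',(.554,-.093,.06),45,400)])
cv2.imwrite('pics/c2.png',A)
cv2.imwrite('pics/c3.png',np.hstack([crop('w3',(.564,.28,.1),75,600)]))
o=robot.observe(); print(o['tool_pos'],o['tool_rot'],o['qpos'],o['time'])
E
```

```text
time: 2.42
tool_pos: [0.4762, 0.2612, 0.4043]
tool_rot: [-3.14, -0.001, 0.355]
contact_force: [-0.8, -1.0, -1.2]
opening: 0.0918
grip_force: 0.0
[0.47636423 0.25909264 0.40416664] [3.14119934e+00 5.69114780e-04 3.55139791e-01] [ 3.56886470e-01  3.74282814e-01  1.47712309e+00 -4.08216505e-04
  1.29075657e+00  1.57265583e+00] 2.4667
```

View pics/c2.png

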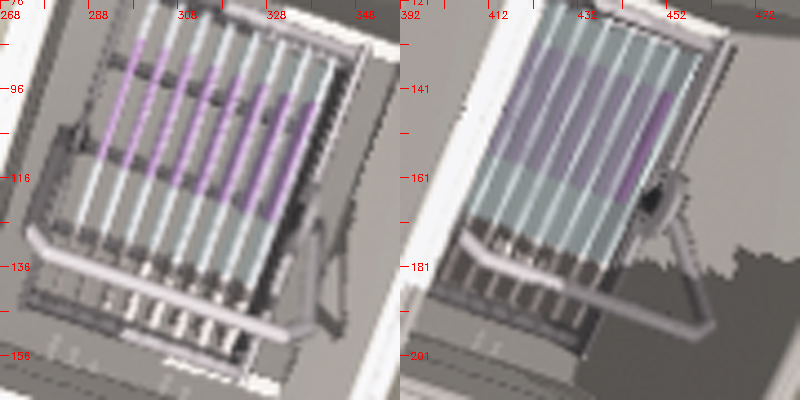

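View pics/c3.png

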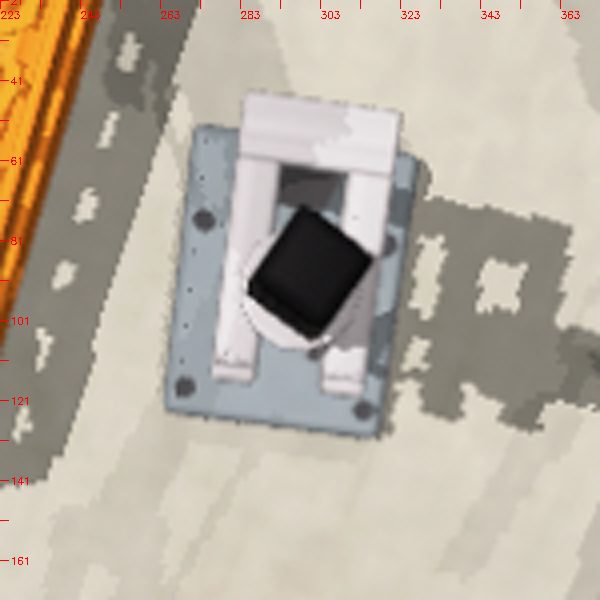

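c2 shows the bail flopped towards the robot, with its bar from (276,130) to (333,152) in w1. In w3 the hook's grip is turned roughly 40° in its stand, and the fork opens towards the robot. The J direction is still open to four options, so I'll compute it and overlay the candidates.

Run:
```python
from h import *
s,t,w1,w2,w3=map(load,['s0','t0','w1','w2','w3'])
for n,a,b in[('barL',(275.9,130),(406.6,174.6)),('barR',(332.6,151.7),(459.5,195.3))]: print(n,tri((w1,*a),(w2,*b)))
g=[(299.25,72.25),(316,86.5),(300,105.5),(285,92.25)]
P=np.array([onz(w3,*p,.154)[:2] for p in g]);print('grip corners',np.round(P,4).tolist(),P.mean(0))
for i in range(4): d=P[(i+1)%4]-P[i];print(np.degrees(np.arctan2(d[1],d[0])),np.linalg.norm(d))
f=lambda x,y:(223+x/4,21+y/4)
# fork prongs inner/outer at z=.098
for a,b in[((240,165),(213,375)),((278,165),(255,380)),((348,170),(322,390)),((388,170),(362,392))]:
    p=onz(w3,*f(*a),.098)[:2];q=onz(w3,*f(*b),.101)[:2];d=p-q;print('prong',np.round(p,4),np.round(q,4),np.degrees(np.arctan2(d[1],d[0])))
base=[f(197,127),f(422,157),f(380,437),f(165,410)]
B=np.array([onz(w3,*p,.004)[:2] for p in base]);print('base',np.round(B,3).tolist())
# drain from w2? jar rim
hk=(.5645,.278,.03)
def ov(c,img,yaw,crop,S):
    x,y,w,h=crop;o=cv2.resize(img[y:y+h,x:x+w],(w*S,h*S),interpolation=cv2.INTER_CUBIC)
    if yaw is None:return o
    R=np.array([[np.cos(yaw),-np.sin(yaw)],[np.sin(yaw),np.cos(yaw)]])
    for yy in(-.012,.012):
        L=[(-.006,.045),(-.006,.008),(-.004,.003),(0,.002),(.006,.003),(.010,.008),(.010,.016)]
        q=[proj(c,[*(R@[a,yy]+hk[:2]),b+hk[2]]) for a,b in L]
        q=np.array([((u-x+.5)*S,(v-y+.5)*S) for u,v in q],np.int32);cv2.polylines(o,[q],False,(0,0,255),1)
    return o
import sys
yaw0=np.mean([np.arctan2(*(P[(i+1)%4]-P[i])[::-1])%(np.pi/2) for i in range(4)]);print('yaw0',yaw0)
im=cv2.imread('pics/s0.png');cr=(180,230,40,60)
A=np.hstack([ov(s,im,None if k is None else yaw0+k*np.pi/2,cr,4) for k in(None,0,1,2,3)])
print('hook in w2',proj(w2,(.564,.278,.06)))
i2=cv2.imread('pics/w2.png');u,v=proj(w2,(.564,.278,.06)).astype(int)
cr2=(max(0,u-20),max(0,v-27),40,60)
A2=np.hstack([ov(w2,i2,None if k is None else yaw0+k*np.pi/2,cr2,4) for k in(None,0,1,2,3)])
cv2.imwrite('pics/c4.png',np.vstack([A,A2])[:600])
```

```text
barL (array([ 0.53421202, -0.06025643,  0.07123894]), [np.float64(0.0004979460125223246), np.float64(0.0004979460125221622)])
barR (array([ 0.53475604, -0.11854195,  0.07853078]), [np.float64(0.0006690499536534929), np.float64(0.0006690499536532987)])
grip corners [[0.5756, 0.2866], [0.5709, 0.2724], [0.5551, 0.2782], [0.5597, 0.2911]] [0.56530563 0.28207761]
-108.20235141211045 0.014989184631832983
159.8937996461081 0.016844163393690652
70.15757909840426 0.01379944176332071
-15.98761052938553 0.0164522051344511
prong [0.5861 0.3024] [0.5433 0.2927] 12.741021928161969
prong [0.5889 0.2948] [0.5455 0.2838] 14.266574429404368
prong [0.5932 0.2806] [0.5486 0.2694] 14.072477009245143
prong [0.5962 0.2726] [0.5512 0.2611] 14.40331306443073
base [[0.605, 0.322], [0.62, 0.26], [0.544, 0.243], [0.529, 0.304]]
yaw0 1.2473057319071197
hook in w2 [95.71590597 24.95778758]
```

View pics/c4.png

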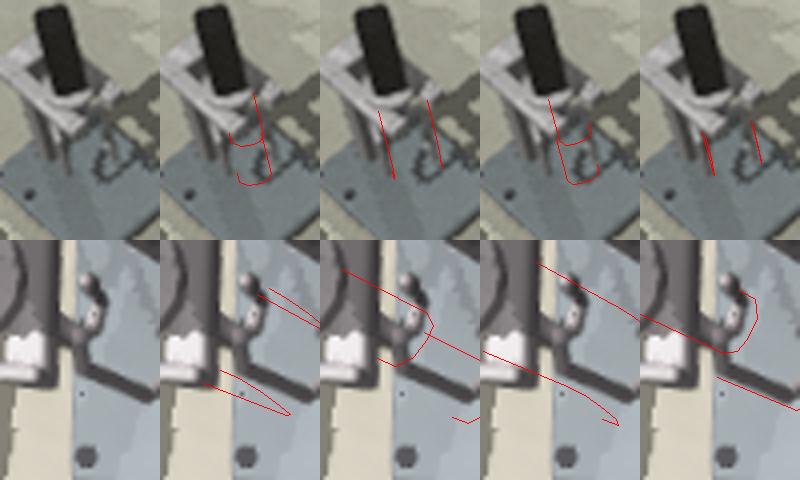

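In the w2 overlay the J matches the fourth candidate, with its tip at the top right, so the hook's x points at yaw about −0.32. The grip axis is near (0.565, 0.282) and the bar centre near (0.5345, −0.089, 0.075). I'll turn the tool to match the hook.

```bash
cat >> h.py <<'E'
from scipy.spatial.transform import Rotation as Ro
def go(x,y,z,yaw=None):
    o=robot.observe();R=Ro.from_euler('xyz',o['tool_rot']);d=np.array([x,y,z])-o['tool_pos']
    print('t',round(o['time'],2),'pos',o['tool_pos'].round(4),'rot',o['tool_rot'].round(4),'F',o['contact_force'].round(1),'T',o['torque'].round(2),'op',round(o['opening'],4))
    print('tool delta',R.inv().apply(d).round(4), 'rotvec',None if yaw is None else (R.inv()*Ro.from_euler('xyz',[np.pi,0,yaw])).as_rotvec().round(4))
    if yaw is not None: print('delta after turn',Ro.from_euler('xyz',[np.pi,0,yaw]).inv().apply(d).round(4))
E
echo '[{"az": 0.113},{"az": 0.113},{"az": 0.113},{"az": 0.113},{"az": 0.113},{"az": 0.113},{}]' | python3 -m pendant 0.05 >/dev/null
python3 -c "
from h import *
c=snap('wrist','w4'); print(proj(c,(.5652,.2818,.154)))
go(.5652,.2818,.287,-.323)
i=cv2.imread('pics/w4.png');u,v=proj(c,(.5652,.2818,.154)).astype(int);x,y=u-40,max(0,v-40);print(x,y)
i=cv2.resize(i[y:y+80,x:x+80],(560,560),interpolation=cv2.INTER_CUBIC);cv2.imwrite('pics/c5.png',i)"
```

```text
[206.92621853 112.14924936]
t 3.1 pos [0.4767 0.2562 0.4046] rot [ 3.1407e+00 -1.0000e-04 -3.2550e-01] F [-0.3 -0.5  0.1] T [0.02 0.03 0.05] op 0.0509
tool delta [ 0.0756 -0.0526  0.1176] rotvec [ 0.0009 -0.0001 -0.0025]
delta after turn [ 0.0758 -0.0523  0.1176]
166 72
```

View pics/c5.png

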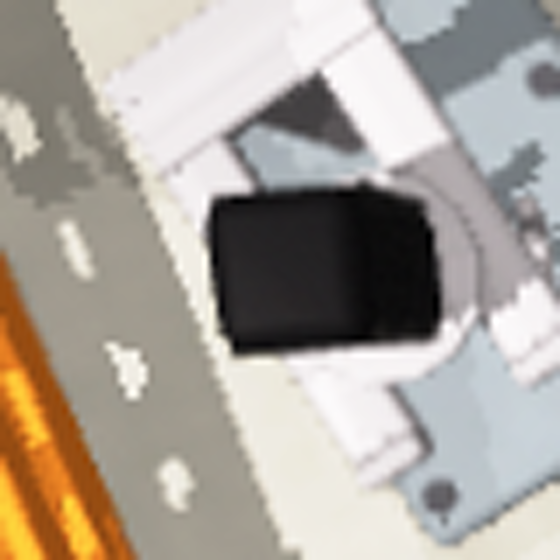

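The grip's top face in c5 spans about (213,197), (364,186) and (236,353). It is turned a few degrees relative to the tool, so I'll refine its pose.

Run:
```python
from h import *
c=load('w4');w3=load('w3');f=lambda x,y:(166+(x-3.5)/7,72+(y-3.5)/7)
for z in(.152,.154,.158):
    P=np.array([onz(c,*f(*p),z)[:2] for p in[(213,197),(364,186),(385,348),(236,353)]]);print(z,P.round(4).tolist(),P.mean(0).round(4),((P[0]+P[2])/2).round(4))
    for i in range(4): d=P[(i+1)%4]-P[i];print(round(np.degrees(np.arctan2(d[1],d[0])),1),np.linalg.norm(d).round(4))
```

```text
0.152 [[0.576, 0.2864], [0.5718, 0.2715], [0.5562, 0.2754], [0.5609, 0.2901]] [0.5663 0.2808] [0.5661 0.2809]
-105.7 0.0155
166.1 0.0161
72.4 0.0154
-13.7 0.0155
0.154 [[0.5757, 0.2859], [0.5716, 0.2712], [0.5561, 0.275], [0.5608, 0.2896]] [0.5661 0.2804] [0.5659 0.2805]
-105.7 0.0153
166.1 0.0159
72.4 0.0153
-13.7 0.0154
0.158 [[0.5752, 0.285], [0.5711, 0.2705], [0.5559, 0.2743], [0.5605, 0.2886]] [0.5657 0.2796] [0.5656 0.2796]
-105.7 0.0151
166.1 0.0157
72.4 0.015
-13.7 0.0151
```

```bash
echo '[{"az": -0.05},{"x": 0.0263,"y": -0.016},{"x": 0.0263,"y": -0.016},{"x": 0.0263,"y": -0.016},{"z": 0.03},{"z": 0.03},{}]' | python3 -m pendant >/dev/null
python3 -c "
from h import *
go(.5658,.281,.287,-.275)"
```

```text
t 3.68 pos [0.5646 0.2812 0.3382] rot [ 3.1344  0.0093 -0.2732] F [-0.7 -1.3 -1.1] T [ 0.04  0.12 -0.03] op 0.0503
tool delta [ 0.0017 -0.0005  0.0512] rotvec [0.0072 0.0093 0.0018]
delta after turn [ 0.0012 -0.0001  0.0512]
```

```bash
echo '[{"x": 0.001,"z": 0.028},{"z": 0.028},{},{}]' | python3 -m pendant && echo '[{},{},{},{},{}]' | python3 -m pendant 0 40
python3 -c "
from h import *
go(.5658,.281,.287,-.275)"
```

```text
time: 4.02
tool_pos: [0.5661, 0.2821, 0.2889]
tool_rot: [3.14, 0.002, -0.274]
contact_force: [-0.4, -0.9, 0.1]
opening: 0.0498
grip_force: 0.0
time: 4.43
tool_pos: [0.5661, 0.283, 0.2896]
tool_rot: [-3.141, -0.001, -0.275]
contact_force: [0.0, 0.1, -0.5]
opening: 0.0214
grip_force: 0.0
t 4.43 pos [0.5661 0.283  0.2896] rot [-3.1409e+00 -1.2000e-03 -2.7490e-01] F [ 0.   0.1 -0.5] T [0.08 0.04 0.03] op 0.0214
tool delta [0.0003 0.0019 0.0026] rotvec [-0.0007 -0.0012  0.0001]
delta after turn [0.0003 0.0019 0.0026]
```

```bash
echo '[{"y": 0.001},{},{},{},{}]' | python3 -m pendant 
python3 -c "
from h import *
go(.5658,.281,.2986,-.275)"
```

```text
time: 4.85
tool_pos: [0.5658, 0.282, 0.2892]
tool_rot: [-3.141, -0.001, -0.275]
contact_force: [-1.6, 0.5, 5.2]
opening: 0.0156
grip_force: 40.0
t 4.85 pos [0.5658 0.282  0.2892] rot [-3.1411e+00 -7.0000e-04 -2.7510e-01] F [-1.6  0.5  5.2] T [0.13 0.19 0.04] op 0.0156
tool delta [ 0.0003  0.001  -0.0094] rotvec [-0.0005 -0.0007 -0.0001]
delta after turn [ 0.0003  0.001  -0.0094]
```

```bash
echo '[{"z": -0.009},{},{}]' | python3 -m pendant
```

```text
time: 5.1
tool_pos: [0.5658, 0.2819, 0.2979]
tool_rot: [-3.142, -0.001, -0.275]
contact_force: [0.9, 0.2, -1.2]
opening: 0.0157
grip_force: 40.0
```

```bash
echo '[{"x": -0.0173,"y": 0.010},{"x": -0.0173,"y": 0.010},{"x": -0.0173,"y": 0.010},{},{"z": -0.04},{"z": -0.04},{}]' | python3 -m pendant
python3 -c "
from h import *
go(.5658,.281,.2986,-.275);print(robot.observe()['qpos'])"
```

```text
time: 5.68
tool_pos: [0.5092, 0.2677, 0.3854]
tool_rot: [-3.134, -0.011, -0.275]
contact_force: [1.7, 0.4, 0.2]
opening: 0.0158
grip_force: 40.0
t 5.68 pos [0.5092 0.2677 0.3854] rot [-3.1338 -0.0112 -0.2752] F [1.7 0.4 0.2] T [ 0.07 -0.06 -0.02] op 0.0158
tool delta [ 0.0499 -0.0275  0.0876] rotvec [-0.0078 -0.0112 -0.0001]
delta after turn [ 0.0509 -0.0282  0.0868]
[ 3.50889722e-01  4.45791817e-01  1.41800548e+00 -2.23810280e-04
  1.26413606e+00  2.19688265e+00]
```

```bash
echo '[{"az": -0.1223},{"az": -0.1223},{"az": -0.1223},{"az": -0.1223},{"az": -0.1223},{"az": -0.1223},{"az": -0.1223}]' | python3 -m pendant >/dev/null
echo '[{"az": -0.1223},{"az": -0.1223},{"az": -0.1223},{"az": -0.1223},{"az": -0.1223},{"az": -0.1223},{"az": -0.1223}]' | python3 -m pendant >/dev/null
echo '[{"az": -0.1223},{"az": -0.1223},{"az": -0.1223},{"az": -0.1223},{"az": -0.1223},{"az": -0.1223},{"az": -0.1223}]' | python3 -m pendant >/dev/null
echo '[{"az": -0.1223},{"az": -0.1223},{"az": -0.1223},{"az": -0.1223},{"az": -0.1223},{"az": -0.1223},{"az": -0.1223},{}]' | python3 -m pendant
python3 -c "
from h import *
snap('top','t1');snap('scene','s1')
go(.5605,-.0894,.3852,-3.1316);print(robot.observe()['qpos'])"
```

```text
time: 8.1
tool_pos: [0.508, 0.2671, 0.3773]
tool_rot: [-3.141, 0.0, -3.13]
contact_force: [0.8, 0.3, -1.1]
opening: 0.0158
grip_force: 40.0
t 8.2 pos [0.5079 0.2672 0.3774] rot [-3.1414 -0.     -3.138 ] F [ 0.3  0.5 -1.5] T [ 0.13 -0.15 -0.03] op 0.0158
tool delta [-0.0513 -0.3567 -0.0077] rotvec [-0.0002 -0.     -0.0064]
delta after turn [-0.0491 -0.3571 -0.0078]
[ 3.50754432e-01  4.53188875e-01  1.42879423e+00 -1.40449647e-04
  1.25969191e+00 -1.22360023e+00]
```

```bash
echo '[{"x": -0.0062,"y": -0.0396},{"x": -0.0062,"y": -0.0396},{"x": -0.0062,"y": -0.0396},{"x": -0.0062,"y": -0.0396},{"x": -0.0062,"y": -0.0396},{"x": -0.0062,"y": -0.0396},{"x": -0.0062,"y": -0.0396},{"x": -0.0062,"y": -0.0396}]' | python3 -m pendant >/dev/null
echo '[{"x": -0.0016,"y": -0.0396},{},{},{}]' | python3 -m pendant
python3 - <<'E'
from h import *
go(.559,-.0894,.3112,-3.1316)
s=snap('scene','s2');t=snap('top','t2')
# bar in earlier views: reproject the bar ends into s0,t0
for p in[(.5345,-.061,.077),(.5345,-.118,.077)]: print(proj(load('s0'),p),proj(load('t0'),p),proj(load('w1'),p),proj(load('w2'),p))
E
```

```text
time: 9.2
tool_pos: [0.5615, -0.0888, 0.3775]
tool_rot: [3.141, -0.0, -3.137]
contact_force: [-0.1, 0.2, -1.2]
opening: 0.0156
grip_force: 40.0
t 9.2 pos [ 0.5615 -0.0888  0.3775] rot [ 3.141e+00 -4.000e-04 -3.137e+00] F [-0.1  0.2 -1.2] T [ 0.08 -0.17  0.02] op 0.0156
tool delta [ 0.0025 -0.0006  0.0663] rotvec [ 0.0006 -0.0004 -0.0054]
delta after turn [ 0.0025 -0.0006  0.0663]
[346.86801626 193.38485161] [354.97447869 216.87118396] [276.77544234 129.71836604] [409.34390312 176.09559773]
[366.64373097 182.58931663] [383.29719911 216.57500801] [331.97965348 150.92204987] [457.8892377  195.59314104]
```

Run:
```python
from h import *
for n in('t0','t1'):
    g=cv2.cvtColor(load(n)['image'],cv2.COLOR_RGB2GRAY)
    for u in(362,364,366,370): print(n,u,'195..228',g[195:229,u].tolist())
d=np.abs(load('t0')['image'].astype(int)-load('t1')['image']).max(2)[170:240,340:405];v,u=np.where(d>20);print(len(u), (u.min()+340,u.max()+340,v.min()+170,v.max()+170) if len(u) else '')
for p in[(.5605,-.061,.084),(.5605,-.118,.084)]: print(proj(load('s0'),p),proj(load('t0'),p))
```

```text
t0 362 195..228 [85, 84, 84, 79, 80, 94, 98, 94, 94, 95, 103, 101, 96, 90, 113, 111, 105, 104, 106, 110, 110, 104, 97, 86, 86, 67, 67, 68, 73, 73, 69, 71, 70, 55]
t0 364 195..228 [106, 102, 92, 85, 95, 99, 93, 91, 91, 99, 96, 91, 89, 95, 113, 108, 102, 102, 102, 101, 95, 94, 89, 83, 73, 71, 72, 71, 72, 72, 72, 69, 69, 55]
t0 366 195..228 [96, 85, 75, 73, 73, 67, 66, 65, 65, 68, 69, 67, 68, 69, 112, 108, 91, 87, 93, 95, 96, 104, 96, 85, 87, 90, 100, 101, 108, 98, 83, 88, 116, 69]
t0 370 195..228 [104, 93, 95, 96, 93, 93, 92, 99, 102, 93, 90, 97, 99, 84, 123, 107, 102, 103, 96, 94, 94, 97, 77, 73, 73, 73, 53, 50, 51, 50, 81, 93, 111, 77]
t1 362 195..228 [93, 91, 91, 86, 88, 103, 107, 102, 103, 103, 112, 110, 105, 97, 113, 121, 115, 114, 115, 119, 120, 112, 83, 95, 88, 72, 74, 75, 80, 81, 76, 79, 77, 60]
t1 364 195..228 [116, 112, 100, 93, 104, 108, 102, 100, 99, 107, 105, 98, 96, 103, 104, 109, 110, 110, 110, 110, 103, 98, 83, 93, 69, 76, 78, 78, 78, 79, 79, 75, 76, 60]
t1 366 195..228 [104, 92, 82, 80, 80, 73, 72, 72, 72, 75, 76, 74, 73, 76, 73, 89, 94, 95, 102, 104, 104, 107, 94, 94, 97, 98, 109, 110, 117, 107, 91, 96, 126, 76]
t1 370 195..228 [113, 102, 104, 105, 102, 101, 101, 107, 111, 102, 98, 107, 109, 102, 94, 109, 112, 111, 104, 102, 102, 95, 90, 89, 60, 78, 59, 55, 56, 56, 88, 102, 121, 85]
1411 (np.int64(340), np.int64(404), np.int64(177), np.int64(239))
[339.58015579 183.90994707] [355.14912962 203.56392481]
[359.36021886 173.41604523] [383.60048024 203.27595328]
```

The row profiles show the bar at v≈209 in t0 and v≈217 in t1. The bail was still falling at the start and has since settled on the robot side at x≈0.5345. I'll lower the hook on the inner side.

```bash
echo '[{"z": 0.022},{"z": 0.022},{"z": 0.022},{},{}]' | python3 -m pendant; python3 -c "
from h import *
go(.559,-.0894,.3112,-3.1316)"
```

```text
time: 9.72
tool_pos: [0.5615, -0.0876, 0.3113]
tool_rot: [3.141, -0.002, -3.133]
contact_force: [0.9, 0.2, 0.1]
opening: 0.0157
grip_force: 40.0
t 9.72 pos [ 0.5615 -0.0876  0.3113] rot [ 3.1409e+00 -2.1000e-03 -3.1326e+00] F [0.9 0.2 0.1] T [ 0.1  -0.22 -0.01] op 0.0157
tool delta [ 0.0025 -0.0018  0.0001] rotvec [ 0.0007 -0.0021 -0.001 ]
delta after turn [ 0.0025 -0.0018  0.0001]
```

```bash
echo '[{"x": 0.011,"y": -0.0005},{"x": 0.011,"y": -0.0005},{}]' | python3 -m pendant |grep -E "pos|force"; for i in 1; do echo '[{"x": 0.002},{}]' | python3 -m pendant |grep -E "pos|contact";echo '[{"x": 0.002},{}]' | python3 -m pendant |grep -E "pos|contact"; echo '[{"x": 0.002},{}]' | python3 -m pendant |grep -E "pos|contact"; done
```

```text
tool_pos: [0.5388, -0.0894, 0.3135]
contact_force: [0.1, 0.3, -1.0]
grip_force: 40.0
tool_pos: [0.538, -0.0898, 0.313]
contact_force: [-0.7, -0.0, -0.8]
tool_pos: [0.5357, -0.09, 0.312]
contact_force: [-0.1, 0.9, -0.9]
tool_pos: [0.5334, -0.0901, 0.3117]
contact_force: [0.2, 0.1, -0.6]
```

```bash
echo '[{"z": -0.008},{"z": -0.006},{},{}]' | python3 -m pendant |grep -E "pos|contact"; echo '[{"z": -0.002},{}]' | python3 -m pendant |grep -E "pos|contact"; echo '[{"z": -0.002},{}]' | python3 -m pendant |grep -E "pos|contact"; echo '[{"z": -0.002},{},{}]' | python3 -m pendant |grep -E "pos|contact"
```

```text
tool_pos: [0.5337, -0.0901, 0.3265]
contact_force: [0.6, -0.1, -1.4]
tool_pos: [0.5336, -0.0901, 0.3279]
contact_force: [0.2, 0.1, -1.4]
tool_pos: [0.5336, -0.0901, 0.3298]
contact_force: [0.1, 0.4, -1.4]
tool_pos: [0.5335, -0.0901, 0.3318]
contact_force: [0.7, 0.6, -0.5]
```

```bash
echo '[{"x": -0.0065,"z": -0.0034},{"x": -0.005,"z": -0.0017},{"x": -0.005,"z": -0.0013},{"x": -0.005,"z": -0.0007},{"x": -0.005,"z": -0.0003},{},{}]' | python3 -m pendant |grep -E "pos|contact"; echo '[{"z": -0.004},{}]' | python3 -m pendant |grep -E "pos|contact";echo '[{"z": -0.004},{"z": -0.004},{},{}]' | python3 -m pendant |grep -E "pos|contact"; python3 -c "
from h import *
c=robot.observe();print(c['contact_force'],c['torque'])
snap('top','t3');snap('scene','s3');print(proj(load('s3'),(.56,-.09,.06)))
g=[abs(load('t3')['image'].astype(int)-load(n)['image']).max(2)[240:,:].mean() for n in('t2',)]"
```

```text
tool_pos: [0.5603, -0.0898, 0.3388]
contact_force: [0.3, 0.0, -3.5]
tool_pos: [0.56, -0.0899, 0.3437]
contact_force: [0.4, 0.0, -2.8]
tool_pos: [0.5601, -0.0899, 0.3516]
contact_force: [0.1, -0.2, -3.4]
[ 0.14299529 -0.18840996 -3.44262017] [ 0.04605626 -0.14830386 -0.00218319]
[348.63735731 186.06656497]
```

Fz went from about −1 to −3.4 N, so the rack is on the hook. I'll centre it in the jar and lift it out slowly.

```bash
echo '[{"x": 0.0025,"z": -0.002},{"x": 0.0025,"z": -0.004},{"z": -0.008},{"z": -0.010},{"z": -0.010},{"z": -0.010},{"z": -0.010},{}]' | python3 -m pendant |grep -E "pos|contact"; echo '[{"z": -0.010},{"z": -0.012},{"z": -0.012},{"z": -0.012},{"z": -0.006},{},{}]' | python3 -m pendant |grep -E "pos|contact|time"
python3 - <<'E'
from h import *
s=snap('scene','s4');t=snap('top','t4');o=robot.observe();print(o['contact_force'],o['tool_rot'],o['qpos'])
u,v=proj(s,(.555,-.09,.13)).astype(int);x,y=u-70,v-75
a=cv2.resize(cv2.imread('pics/s4.png')[y:y+150,x:x+100],(400,600),interpolation=cv2.INTER_CUBIC)
u,v=proj(t,(.555,-.09,.13)).astype(int);x2,y2=u-50,v-75
b=cv2.resize(cv2.imread('pics/t4.png')[y2:y2+150,x2:x2+100],(400,600),interpolation=cv2.INTER_CUBIC)
cv2.imwrite('pics/c6.png',np.hstack([a,b]));print(x,y,x2,y2)
E
```

```text
tool_pos: [0.5554, -0.09, 0.4081]
contact_force: [0.4, -0.1, -3.0]
time: 13.82
tool_pos: [0.555, -0.0899, 0.4569]
contact_force: [-0.1, 1.1, -3.4]
[-0.0180185  -0.73789522 -2.78971352] [ 3.14117911e+00 -1.70760558e-03 -3.13396887e+00] [-2.96841615e-01  3.78918925e-01  1.32626902e+00 -1.18432433e-04
  1.43815775e+00 -1.87524561e+00]
283 89 324 128
```

View pics/c6.png

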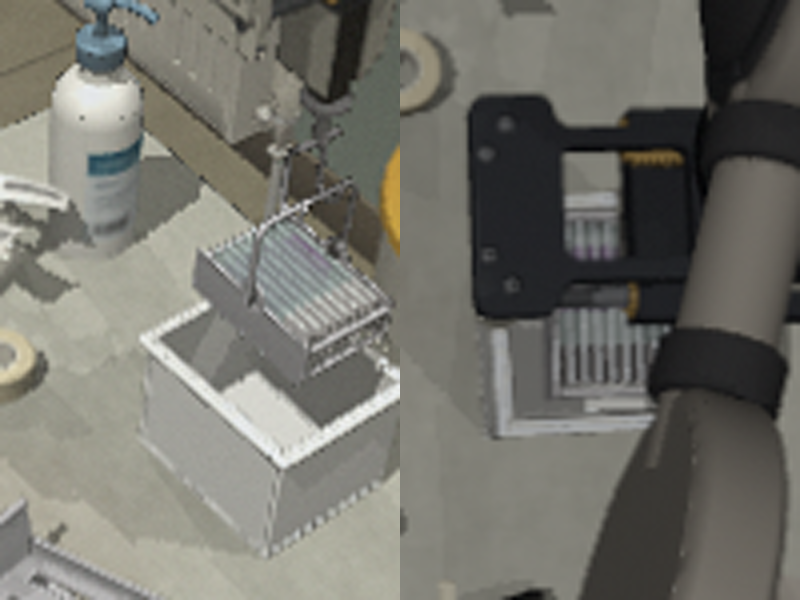

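The rack hangs level, clear of the jar. The jar has not moved. I'll cross-check the drain stand pose with w1 corner readings and plan the carry.

Run:
```python
from h import *
w1=load('w1');g=[(79,36),(175,45),(166,180),(77,176)]
P=np.array([onz(w1,*p,z)[:2] for p,z in zip(g,(.054,.054,.06,.06))]);print(P.round(3).tolist())
print('back mid',(P[0]+P[1])/2,'front',(P[2]+P[3])/2)
def st(o,yaw,x,y,z): return (o[0]+x*np.cos(yaw)-y*np.sin(yaw),o[1]+x*np.sin(yaw)+y*np.cos(yaw),z)
o=(.4916,.091)
for q in[(.071,.049,.054),(.071,-.049,.054),(-.0625,-.049,.058),(-.0625,.049,.058)]:
    print([proj(load(n),st(o,.23,*q)).round(1).tolist() for n in('w1','t0')])
go(.5008,.0931,.4569,-2.912)
```

```text
[[0.553, 0.157], [0.576, 0.061], [0.445, 0.031], [0.415, 0.125]]
back mid [0.56454096 0.10890517] front [0.42985349 0.07771137]
[[79.9, 40.3], [248.5, 211.8]]
[[175.3, 49.6], [294.5, 200.6]]
[[167.6, 182.7], [310.3, 263.7]]
[[79.0, 171.7], [263.4, 275.2]]
t 13.92 pos [ 0.5549 -0.0899  0.4562] rot [ 3.1412e+00 -1.7000e-03 -3.1340e+00] F [-0.  -0.7 -2.8] T [ 0.12 -0.13  0.  ] op 0.016
tool delta [ 0.0527  0.1834 -0.0006] rotvec [ 0.0006 -0.0017 -0.222 ]
delta after turn [ 0.0111  0.1905 -0.0007]
```

```bash
echo '[{"x": 0.0023,"y": 0.008},{"x": 0.0045,"y": 0.016},{"x": 0.0062,"y": 0.022},{"x": 0.0068,"y": 0.024},{"x": 0.0068,"y": 0.024},{"x": 0.0068,"y": 0.024},{"x": 0.0062,"y": 0.022},{"x": 0.0057,"y": 0.020}]' | python3 -m pendant | grep -E "pos|contact"; echo '[{"x": 0.0045,"y": 0.016},{"x": 0.0022,"y": 0.008},{"az": -0.037},{"az": -0.055},{"az": -0.055},{"az": -0.055},{"az": -0.02},{}]' | python3 -m pendant | grep -E "pos|contact|time"; python3 -c "
from h import *
go(.5017,.0936,.4,-2.912)"
```

```text
tool_pos: [0.5076, 0.0715, 0.4566]
contact_force: [0.5, 0.0, -2.1]
time: 15.25
tool_pos: [0.5016, 0.0936, 0.4568]
contact_force: [-0.1, 0.1, -2.3]
t 15.25 pos [0.5016 0.0936 0.4568] rot [-3.1415e+00 -6.0000e-04 -2.9123e+00] F [-0.1  0.1 -2.3] T [ 0.09 -0.16 -0.01] op 0.0157
tool delta [-0.0001 -0.      0.0568] rotvec [-0.0001 -0.0006 -0.0003]
delta after turn [-0.0001 -0.      0.0568]
```

```bash
echo '[{"z": 0.008},{"z": 0.012},{"z": 0.014},{"z": 0.014},{"z": 0.012},{"z": 0.007},{},{}]' | python3 -m pendant | grep -E "pos|contact"; echo '[{"z": 0.004},{"z": 0.003},{},{}]' | python3 -m pendant | grep -E "pos|contact"; echo '[{"z": 0.003},{},{}]' | python3 -m pendant | grep -E "pos|contact"; python3 -c "
from h import *
t=snap('top','t5');s=snap('scene','s5');w=snap('wrist','w5')
go(.5017,.0936,.4,-2.912)"
```

```text
tool_pos: [0.5017, 0.0937, 0.3899]
contact_force: [-0.1, -0.8, -2.5]
tool_pos: [0.5016, 0.0937, 0.3832]
contact_force: [-0.4, -0.4, -1.9]
tool_pos: [0.5016, 0.0937, 0.38]
contact_force: [-0.0, 0.3, -3.0]
t 16.65 pos [0.5017 0.0937 0.3802] rot [-3.1415e+00  2.0000e-04 -2.9120e+00] F [ 0.8  0.8 -3.6] T [ 0.13 -0.08  0.02] op 0.0161
tool delta [-0.     -0.0001 -0.0198] rotvec [-0.0001  0.0002  0.    ]
delta after turn [-0.     -0.0001 -0.0198]
```

```bash
echo '[{"z": 0.002},{"x": -0.001,"z": 0.002},{"x": -0.001,"z": 0.002},{}]' | python3 -m pendant | grep -E "pos|contact"; echo '[{"x": -0.001,"z": 0.002},{"x": -0.001,"z": 0.002},{"x": -0.001,"z": 0.002},{}]' | python3 -m pendant | grep -E "pos|contact"; echo '[{"x": -0.001,"z": 0.002},{},{},{}]' | python3 -m pendant | grep -E "pos|contact"; python3 -c "
from h import *
o=robot.observe();print(o['contact_force'])
t=snap('top','t6');s=snap('scene','s6')"
```

```text
tool_pos: [0.5037, 0.0942, 0.3736]
contact_force: [0.1, 0.7, -3.0]
tool_pos: [0.5067, 0.0949, 0.3678]
contact_force: [0.1, -0.5, -0.8]
tool_pos: [0.5075, 0.0951, 0.3662]
contact_force: [0.1, 0.0, -1.2]
[ 0.10009655  0.0081943  -1.15219022]
```

```bash
echo '[{"x": 0.004,"z": 0.0005},{"x": 0.004,"z": 0.001},{"x": 0.004,"z": 0.0015},{},{}]' | python3 -m pendant | grep -E "pos|contact"; echo '[{"z": 0.005},{"z": 0.005},{},{}]' | python3 -m pendant | grep -E "pos|contact";  python3 - <<'E'
from h import *
t=snap('top','t7');s=snap('scene','s7')
print(robot.observe()['contact_force'])
a=s;u,v=proj(s,(.5,.093,.09)).astype(int);x,y=max(0,u-70),v-60
a=cv2.resize(cv2.imread('pics/s7.png')[y:y+120,x:x+120],(600,600),interpolation=cv2.INTER_CUBIC)
cv2.imwrite('pics/c7.png',a);print(x,y)
E
```

```text
tool_pos: [0.4955, 0.0923, 0.3631]
contact_force: [0.5, 0.2, -1.0]
tool_pos: [0.4958, 0.0923, 0.3525]
contact_force: [1.1, 1.0, -1.3]
[-0.39595383  0.20629139 -1.11051373]
228 172
```

View pics/c7.png

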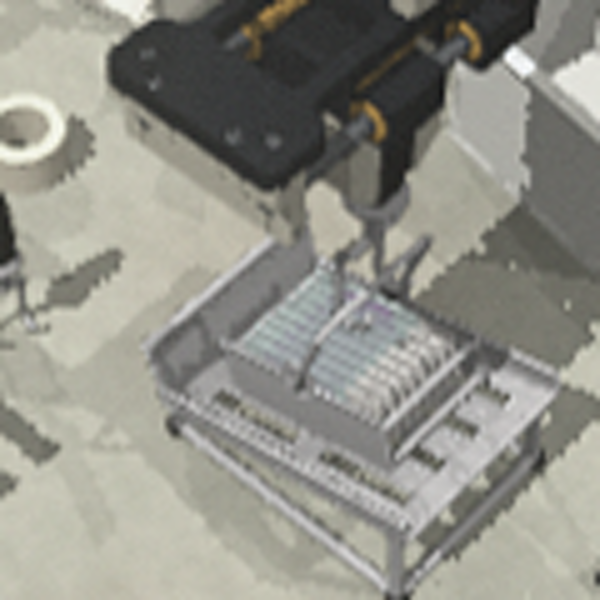

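The rack lies flat and square between the rails, a little short of the backstop. The near bail foot is at about (300,385), and its arm leans right, which is uphill. I'll check this numerically against both flop hypotheses.

Run:
```python
from h import *
s=load('s7');o=(.4925,.0915);yaw=.23
def P(x,y,z):
    q=proj(s,(o[0]+x*np.cos(yaw)-y*np.sin(yaw),o[1]+x*np.sin(yaw)+y*np.cos(yaw),z));return ((q-[228,172])*5).round().tolist()
for d in(0,.006,.012):
    c=np.cos(.2618)*d;h=-np.sin(.2618)*d
    print(d,'foot+y',P(.0157+c,.033,.0635+h),'up bar+y,-y',P(.0015+c,.027,.1114+h),P(.0015+c,-.027,.1114+h),'down bar',P(.052+c,.027,.098+h),P(.052+c,-.027,.098+h))
    L=[(-.044,.03),(-.044,-.03),(.044,-.03),(.044,.03)]
    for a,b in L:  # rack top corners, 39 mm
        so=-.056+d;X=.062+(so+a)*np.cos(.2618)+.039*np.sin(.2618);Z=.02-(so+a)*np.sin(.2618)+.039*np.cos(.2618);print('  top',P(X,b,Z),end='')
    print()
```

```text
0 foot+y [281.0, 381.0] up bar+y,-y [320.0, 320.0] [412.0, 238.0] down bar [223.0, 271.0] [315.0, 193.0]
  top [364.0, 405.0]  top [463.0, 312.0]  top [303.0, 235.0]  top [204.0, 320.0]
0.006 foot+y [270.0, 376.0] up bar+y,-y [309.0, 314.0] [400.0, 233.0] down bar [213.0, 265.0] [304.0, 188.0]
  top [353.0, 399.0]  top [452.0, 307.0]  top [292.0, 230.0]  top [194.0, 314.0]
0.012 foot+y [259.0, 370.0] up bar+y,-y [297.0, 309.0] [389.0, 227.0] down bar [202.0, 260.0] [293.0, 183.0]
  top [341.0, 393.0]  top [440.0, 301.0]  top [282.0, 225.0]  top [184.0, 309.0]
```

```bash
echo '[{"z": 0.003},{"z": 0.002},{},{}]' | python3 -m pendant | grep -E "pos|contact"; echo '[{"x": -0.004},{"x": -0.004},{"x": -0.004},{}]' | python3 -m pendant | grep -E "pos|contact"; echo '[{"x": -0.004},{"x": -0.004},{"x": -0.004},{"x": -0.004},{},{}]' | python3 -m pendant | grep -E "pos|contact"; python3 -c "
from h import *
s=snap('scene','s8');a=load('s7')
d=np.abs(cv2.GaussianBlur(s['image'],(3,3),0).astype(int)-cv2.GaussianBlur(a['image'],(3,3),0)).max(2)
# rack uphill end region (unoccluded): crop px (360..480,340..470)
print('rack uphill end change',d[172+76:172+94,228+72:228+96].mean(),'near side',d[172+72:172+84,228+48:228+70].mean(), 'foot/arm', d[172+62:172+76,228+58:228+68].mean())"
```

```text
tool_pos: [0.4958, 0.0923, 0.3479]
contact_force: [0.8, -0.1, -1.5]
tool_pos: [0.5083, 0.0952, 0.3482]
contact_force: [-0.3, -0.2, -1.3]
tool_pos: [0.5232, 0.0988, 0.348]
contact_force: [-0.9, -0.1, -0.7]
rack uphill end change 7.6342592592592595 near side 6.9393939393939394 foot/arm 7.9
```

```bash
cat >> h.py <<'E'
def shift(a,b,x,y,w,h,m=8):
    A=cv2.cvtColor(load(a)['image'],cv2.COLOR_RGB2GRAY);B=cv2.cvtColor(load(b)['image'],cv2.COLOR_RGB2GRAY)
    r=cv2.matchTemplate(B[y-m:y+h+m,x-m:x+w+m],A[y:y+h,x:x+w],cv2.TM_CCOEFF_NORMED);_,v,_,l=cv2.minMaxLoc(r);return l[0]-m,l[1]-m,round(v,3),round(float(r[m,m]),3)
E
python3 -c "
from h import *
print('rack',shift('s7','s8',228+48,172+70,46,24),'arm',shift('s7','s8',228+58,172+58,10,18),'stand',shift('s7','s8',228+70,172+95,30,20))"
echo '[{"z": -0.004},{"z": -0.004},{},{}]' | python3 -m pendant | grep -E "pos|contact"; echo '[{"z": -0.004},{"z": -0.004},{"z": -0.004},{},{}]' | python3 -m pendant | grep -E "pos|contact"
python3 -c "
from h import *
s=snap('scene','s9');print('rack',shift('s7','s9',228+48,172+70,46,24),'arm',shift('s7','s9',228+58,172+58,10,18),'stand',shift('s7','s9',228+70,172+95,30,20))"
```

```text
rack (0, 0, 0.993, 0.993) arm (0, 0, 0.861, 0.861) stand (0, 0, 0.991, 0.991)
tool_pos: [0.5231, 0.0987, 0.3566]
contact_force: [-0.1, 0.8, -0.7]
tool_pos: [0.5231, 0.0987, 0.3685]
contact_force: [-0.0, 0.5, -0.6]
rack (0, 0, 0.993, 0.993) arm (0, 0, 0.951, 0.951) stand (0, 0, 0.988, 0.988)
```

The rack and bail arm show no shift and there is no extra load, so the hook is free. I'll rise, go round behind the uphill end, and lower with the shank backs facing the rack.

```bash
echo '[{"z": -0.02},{"z": -0.02},{"x": 0.01},{"x": 0.03},{"x": 0.03},{"x": 0.03},{},{}]' | python3 -m pendant | grep -E "pos|contact"; python3 -c "
from h import *
s=snap('scene','s10');print('rack',shift('s7','s10',228+48,172+70,46,24),'arm',shift('s7','s10',228+58,172+58,10,18))
a=.23;go(.4925-.069*np.cos(a),.0915-.069*np.sin(a),.323,-2.912)"
```

```text
tool_pos: [0.4247, 0.0758, 0.4084]
contact_force: [1.2, -0.2, -0.7]
rack (0, 0, 0.992, 0.992) arm (0, 0, 0.939, 0.939)
t 21.33 pos [0.4258 0.0759 0.4085] rot [-3.1412e+00  1.5000e-03 -2.9123e+00] F [ 0.9  0.  -0.8] T [ 0.08 -0.17  0.  ] op 0.0158
tool delta [ 0.0006 -0.      0.0855] rotvec [-0.0004  0.0015 -0.0003]
delta after turn [ 0.0005 -0.      0.0855]
```

```bash
echo '[{"z": 0.028},{"z": 0.028},{"z": 0.0285},{},{}]' | python3 -m pendant | grep -E "pos|contact"; for i in 1; do echo '[{"x": -0.005,"z": 0.0013},{"x": -0.005,"z": 0.0013},{"x": -0.005,"z": 0.0013},{"x": -0.005,"z": 0.0013},{},{}]' | python3 -m pendant | grep -E "pos|contact"; echo '[{"x": -0.003,"z": 0.0008},{"x": -0.003,"z": 0.0008},{}]' | python3 -m pendant | grep -E "pos|contact"; done; python3 -c "
from h import *
s=snap('scene','s11');print('rack',shift('s7','s11',228+48,172+70,46,24))"
```

```text
tool_pos: [0.4264, 0.076, 0.323]
contact_force: [0.1, 1.0, -0.6]
tool_pos: [0.4455, 0.0806, 0.3186]
contact_force: [-0.5, -0.0, -0.4]
tool_pos: [0.4514, 0.0819, 0.3168]
contact_force: [-0.2, 0.8, -0.4]
rack (0, 0, 0.654, 0.654)
```

```bash
echo '[{"x": -0.003,"z": 0.0008},{"x": -0.003,"z": 0.0008},{}]' | python3 -m pendant | grep -E "pos|contact"; echo '[{"x": -0.003,"z": 0.0008},{"x": -0.003,"z": 0.0008},{}]' | python3 -m pendant | grep -E "pos|contact"; python3 -c "
from h import *
s=snap('scene','s12');print('rack',shift('s7','s12',228+44,172+70,20,14),shift('s7','s12',228+75,172+66,20,16),shift('s7','s11',228+44,172+70,20,14))"
```

```text
tool_pos: [0.4573, 0.0833, 0.3151]
contact_force: [-1.1, -0.6, -1.4]
tool_pos: [0.4632, 0.0846, 0.3134]
contact_force: [-0.2, 0.2, -0.3]
rack (-3, -2, 0.553, 0.448) (-7, 3, 0.517, 0.205) (0, 0, 0.982, 0.982)
```

```bash
for i in 1; do echo '[{"x": -0.002,"z": 0.0005},{"x": -0.002,"z": 0.0005},{}]' | python3 -m pendant | grep -E "pos|contact"; echo '[{"x": -0.002,"z": 0.0005},{},{}]' | python3 -m pendant | grep -E "pos|contact";echo '[{"x": -0.002,"z": 0.0005},{},{}]' | python3 -m pendant | grep -E "pos|contact"; done; python3 -c "
from h import *
s=snap('scene','s13');print('rack',shift('s7','s13',228+44,172+70,20,14,10),shift('s12','s13',228+44,172+68,20,14,10))"
```

```text
tool_pos: [0.4669, 0.0856, 0.3125]
contact_force: [0.1, -0.3, -1.4]
tool_pos: [0.4687, 0.086, 0.3121]
contact_force: [-0.1, -0.1, -0.7]
tool_pos: [0.4706, 0.0864, 0.3116]
contact_force: [-0.7, 0.1, -0.5]
rack (10, 6, 0.403, 0.393) (-2, -1, 0.644, 0.512)
```

```bash
echo '[{"x": -0.002,"z": 0.0005},{},{}]' | python3 -m pendant | grep -E "pos|contact"; echo '[{"x": -0.002,"z": 0.0005},{},{}]' | python3 -m pendant | grep -E "pos|contact"; python3 -c "
from h import *
s=snap('scene','s14');print('rack',shift('s13','s14',228+40,172+68,20,14,10))"
```

```text
tool_pos: [0.4725, 0.0869, 0.3111]
contact_force: [0.4, 0.6, -0.5]
tool_pos: [0.4743, 0.0873, 0.3105]
contact_force: [-0.9, -0.4, 0.1]
rack (-1, -1, 0.707, 0.655)
```

```bash
echo '[{"x": -0.002,"z": 0.0005},{},{}]' | python3 -m pendant | grep -E "pos|contact"; echo '[{"x": -0.002,"z": 0.0005},{},{}]' | python3 -m pendant | grep -E "pos|contact"
python3 - <<'E'
from h import *
s=snap('scene','s15')
o=(.4925,.0915);yaw=.23
# diff images against s10 (rack placed) by coarse brightness profile along the stand's axis on the near top edge of the rack
def W(s_,b,n):
    X=.062+s_*np.cos(.2618)+n*np.sin(.2618);Z=.02-s_*np.sin(.2618)+n*np.cos(.2618)
    return (o[0]+X*np.cos(yaw)-b*np.sin(yaw),o[1]+X*np.sin(yaw)+b*np.cos(yaw),Z)
for n in('s10','s12','s15'):
    c=load(n);g=cv2.cvtColor(c['image'],cv2.COLOR_RGB2GRAY)
    for b,h in((.028,.012),(.0,.039)):
        pr=[]
        for S in np.arange(-.125,.012,.003):
            q=proj(c,W(S,b,h));pr.append(int(cv2.getRectSubPix(g,(1,1),tuple(map(float,q)))[0,0]))
        print(n,b,pr)
E
```

```text
tool_pos: [0.4756, 0.0877, 0.3096]
contact_force: [-5.9, -0.5, 0.7]
tool_pos: [0.4772, 0.0882, 0.3089]
contact_force: [-5.8, -1.7, 0.8]
s10 0.028 [179, 183, 186, 174, 169, 129, 124, 127, 127, 127, 128, 127, 126, 126, 127, 126, 127, 125, 127, 127, 127, 126, 127, 126, 127, 127, 127, 128, 129, 127, 129, 127, 129, 128, 129, 129, 130, 143, 154, 134, 105, 103, 110, 130, 126, 129]
s10 0.0 [164, 111, 104, 121, 187, 142, 124, 128, 179, 195, 194, 192, 190, 182, 167, 156, 158, 157, 157, 156, 157, 153, 169, 171, 147, 152, 152, 164, 168, 163, 163, 182, 139, 114, 102, 117, 128, 126, 126, 120, 115, 159, 190, 185, 182, 183]
s12 0.028 [179, 186, 189, 181, 183, 185, 181, 168, 143, 101, 141, 129, 129, 129, 129, 131, 130, 129, 130, 131, 130, 130, 132, 130, 131, 129, 131, 131, 129, 131, 133, 131, 131, 131, 134, 133, 132, 131, 134, 134, 102, 103, 107, 109, 110, 110]
s12 0.0 [119, 114, 119, 104, 105, 87, 97, 117, 125, 108, 109, 116, 113, 120, 124, 114, 114, 116, 119, 99, 66, 51, 51, 58, 67, 75, 86, 86, 95, 121, 136, 137, 139, 149, 156, 153, 152, 150, 154, 154, 154, 153, 154, 148, 129, 126]
s15 0.028 [197, 185, 191, 190, 188, 186, 191, 182, 183, 182, 182, 150, 159, 143, 126, 134, 131, 133, 128, 132, 131, 131, 132, 130, 133, 132, 131, 132, 134, 133, 135, 132, 132, 133, 133, 133, 133, 134, 135, 132, 135, 134, 131, 125, 107, 109]
s15 0.0 [119, 116, 119, 132, 111, 114, 116, 109, 107, 93, 115, 115, 128, 116, 111, 113, 113, 116, 140, 154, 147, 125, 114, 115, 116, 116, 66, 43, 48, 45, 56, 51, 63, 73, 83, 96, 105, 122, 135, 133, 146, 147, 153, 151, 150, 154]
```

The force stepped to −5.9 N, and the near side profile runs right up to the backstop with no lit gap. The rack is home. I'll back off, rise, and check that it is square.

```bash
echo '[{"x": 0.005,"z": -0.0013},{"x": 0.01,"z": -0.0026},{"x": 0.02,"z": -0.005},{"x": 0.01,"z": -0.03},{"z": -0.03},{"z": -0.03},{},{}]' | python3 -m pendant | grep -E "pos|contact|time"
python3 - <<'E'
from h import *
s=snap('scene','s16');t=snap('top','t16')
o=(.4925,.0915);yaw=.23
def W(s_,b,n):
    X=.062+s_*np.cos(.2618)+n*np.sin(.2618);Z=.02-s_*np.sin(.2618)+n*np.cos(.2618)
    return (o[0]+X*np.cos(yaw)-b*np.sin(yaw),o[1]+X*np.sin(yaw)+b*np.cos(yaw),Z)
for n in('s10','s16'):
    c=load(n);g=cv2.cvtColor(c['image'],cv2.COLOR_RGB2GRAY)
    for b,h in((.028,.012),(.02,.039),(.01,.039),(-.01,.039),(-.02,.039),(-.027,.039)):
        print(n,b,[int(cv2.getRectSubPix(g,(1,1),tuple(map(float,proj(c,W(S,b,h)))))[0,0]) for S in list(np.arange(-.125,-.06,.002))],'|',[int(cv2.getRectSubPix(g,(1,1),tuple(map(float,proj(c,W(S,b,h)))))[0,0]) for S in np.arange(-.03,.02,.003)])
E
```

```text
time: 25.67
tool_pos: [0.4343, 0.0779, 0.4103]
contact_force: [0.6, -0.7, -1.1]
s10 0.028 [179, 181, 183, 186, 178, 174, 169, 142, 131, 124, 111, 139, 127, 126, 127, 128, 127, 126, 126, 127, 126, 127, 127, 126, 127, 126, 126, 127, 127, 127, 127, 127, 126] | [128, 129, 129, 128, 129, 140, 151, 143, 112, 101, 107, 124, 127, 128, 126, 121, 112]
s10 0.02 [162, 111, 105, 111, 113, 134, 178, 177, 145, 100, 130, 163, 189, 186, 182, 180, 183, 200, 197, 184, 174, 162, 165, 165, 163, 165, 164, 164, 164, 160, 139, 111, 124] | [141, 101, 111, 125, 128, 126, 127, 119, 114, 143, 187, 172, 163, 166, 165, 166, 180]
s10 0.01 [158, 110, 99, 109, 101, 136, 181, 179, 125, 140, 159, 169, 168, 173, 165, 172, 170, 166, 172, 163, 157, 159, 150, 155, 153, 151, 155, 149, 154, 154, 151, 153, 147] | [137, 100, 107, 124, 128, 127, 125, 124, 111, 139, 196, 178, 164, 166, 162, 166, 177]
s10 -0.01 [130, 121, 96, 77, 82, 124, 178, 161, 131, 116, 155, 169, 180, 187, 173, 169, 174, 173, 176, 170, 161, 162, 156, 148, 146, 140, 143, 145, 142, 145, 143, 133, 136] | [157, 122, 123, 124, 126, 127, 125, 125, 116, 137, 192, 
[... 1430 characters left out ...]
65, 176, 141, 105, 128, 155, 180, 173, 173, 176, 172, 175, 173, 168, 167, 157, 156, 152] | [144, 154, 156, 155, 151, 164, 158, 117, 113, 141, 192, 174, 179, 189, 186, 184, 184]
s16 -0.02 [121, 125, 127, 114, 129, 126, 123, 133, 119, 125, 97, 75, 83, 81, 98, 131, 158, 153, 116, 108, 122, 121, 140, 136, 132, 155, 149, 154, 155, 118, 131, 136, 145] | [148, 145, 149, 128, 135, 133, 144, 119, 112, 143, 185, 183, 180, 180, 181, 183, 183]
s16 -0.027 [184, 182, 188, 178, 175, 165, 156, 174, 173, 176, 187, 184, 180, 157, 129, 139, 156, 174, 179, 161, 125, 113, 126, 157, 177, 169, 176, 177, 178, 178, 174, 173, 177] | [165, 177, 174, 167, 134, 127, 124, 125, 112, 143, 187, 176, 178, 181, 182, 182, 181]
```

The rod peaks sit at the same S for every b, so the rack is square. It moved 20 mm and stopped hard against the backstop. I'll turn the hook back to its original angle so any grip offset cancels at the seat.

```bash
echo '[{"az": 0.1215},{"az": 0.1215},{"az": 0.1215},{"az": 0.1215},{"az": 0.1215},{"az": 0.1215},{"az": 0.1215},{"az": 0.1215}]' | python3 -m pendant >/dev/null
echo '[{"az": 0.1215},{"az": 0.1215},{"az": 0.1215},{"az": 0.1215},{"az": 0.1215},{"az": 0.1215},{"az": 0.1215},{"az": 0.1215}]' | python3 -m pendant >/dev/null
echo '[{"az": 0.1215},{"az": 0.1215},{"az": 0.1215},{"az": 0.1215},{"az": 0.1215},{"az": 0.1215},{"az": 0.1215},{"az": 0.1215}]' | python3 -m pendant >/dev/null
echo '[{"az": 0.1215},{"az": 0.1215},{"az": 0.1215},{"az": 0.1215},{"az": 0.1215},{"az": 0.1215},{},{}]' | python3 -m pendant 
python3 -c "
from h import *
go(.5658-.06*.969,.282-.06*.245,.41,-.275);print(robot.observe()['qpos'])"
```

```text
time: 28.43
tool_pos: [0.4343, 0.078, 0.4073]
tool_rot: [3.141, 0.002, -0.27]
contact_force: [0.2, -0.1, -0.7]
opening: 0.0162
grip_force: 40.0
t 28.43 pos [0.4343 0.078  0.4073] rot [ 3.1409e+00  2.1000e-03 -2.7020e-01] F [ 0.2 -0.1 -0.7] T [ 0.11 -0.02  0.03] op 0.0162
tool delta [ 0.0202 -0.202  -0.0028] rotvec [0.0007 0.0021 0.0048]
delta after turn [ 0.0192 -0.2021 -0.0027]
[ 3.62771484e-03  1.86303963e-01  1.73177880e+00 -7.76508553e-05
  1.22573876e+00  1.84461878e+00]
```

```bash
echo '[{"x": 0.0033,"y": -0.0337,"az": 0.0048},{"x": 0.0033,"y": -0.0337},{"x": 0.0033,"y": -0.0337},{"x": 0.0033,"y": -0.0337},{"x": 0.0033,"y": -0.0337},{"x": 0.0033,"y": -0.0336},{},{}]' | python3 -m pendant >/dev/null; echo '[{"z": 0.03},{"z": 0.03},{"z": 0.03},{"z": 0.015},{},{}]' | python3 -m pendant | grep -E "pos|contact|rot"
python3 - <<'E'
from h import *
go(.5658-.06*.969,.282-.06*.245,.2985,-.275);go(.5658,.282,.2985,-.275)
E
```

```text
tool_pos: [0.5088, 0.2661, 0.3031]
tool_rot: [3.14, 0.001, -0.278]
contact_force: [1.0, -0.9, -0.3]
t 29.6 pos [0.5088 0.2661 0.3031] rot [ 3.1402e+00  1.5000e-03 -2.7800e-01] F [ 1.  -0.9 -0.3] T [ 0.07  0.04 -0.01] op 0.0156
tool delta [-0.0014 -0.0009  0.0046] rotvec [ 0.0014  0.0015 -0.003 ]
delta after turn [-0.0014 -0.0009  0.0046]
t 29.6 pos [0.5088 0.2661 0.3031] rot [ 3.1402e+00  1.5000e-03 -2.7800e-01] F [ 1.  -0.9 -0.3] T [ 0.07  0.04 -0.01] op 0.0156
tool delta [ 0.0504 -0.031   0.0045] rotvec [ 0.0014  0.0015 -0.003 ]
delta after turn [ 0.0505 -0.0308  0.0046]
```

```bash
echo '[{"x": -0.0012,"y": -0.0005,"z": 0.0045,"az": -0.003},{}]' | python3 -m pendant | grep -E "pos|contact"; echo '[{"x": 0.010,"y": -0.006},{"x": 0.010,"y": -0.006},{}]' | python3 -m pendant | grep -E "pos|contact";  echo '[{"x": 0.008,"y": -0.005},{"x": 0.008,"y": -0.0045},{}]' | python3 -m pendant | grep -E "pos|contact"; python3 -c "
from h import *
go(.5658,.282,.2985,-.275)"
```

```text
tool_pos: [0.508, 0.2676, 0.2999]
contact_force: [0.1, -0.3, -0.8]
tool_pos: [0.5319, 0.2741, 0.3004]
contact_force: [-0.6, -0.3, -0.6]
tool_pos: [0.5491, 0.2787, 0.2998]
contact_force: [-0.3, 0.3, -0.8]
t 30.27 pos [0.5491 0.2787 0.2998] rot [-3.1404e+00 -2.0000e-03 -2.7550e-01] F [-0.3  0.3 -0.8] T [0.05 0.02 0.01] op 0.0158
tool delta [ 0.0151 -0.0078  0.0013] rotvec [-0.0012 -0.002  -0.0005]
delta after turn [ 0.0151 -0.0077  0.0013]
```

```bash
echo '[{"x": 0.008,"y": -0.004,"z": 0.001},{"x": 0.007,"y": -0.0038},{},{}]' | python3 -m pendant | grep -E "pos|contact";  echo '[{"z": 0.003},{"z": 0.003},{},{}]' | python3 -m pendant | grep -E "pos|contact"; echo '[{"z": 0.002},{},{}]' | python3 -m pendant | grep -E "pos|contact"; python3 -c "
from h import *
go(.5658,.282,.2892,-.275)"
```

```text
tool_pos: [0.5645, 0.2819, 0.2982]
contact_force: [-0.4, -0.3, -0.2]
tool_pos: [0.5646, 0.282, 0.2917]
contact_force: [0.1, -0.4, -0.9]
tool_pos: [0.5649, 0.282, 0.2898]
contact_force: [-0.1, 0.2, -0.9]
t 31.18 pos [0.5649 0.282  0.2898] rot [ 3.1413e+00  2.0000e-04 -2.7560e-01] F [-0.1  0.2 -0.9] T [ 0.06 -0.    0.03] op 0.0156
tool delta [ 0.0009 -0.0002  0.0006] rotvec [ 0.0003  0.0002 -0.0006]
delta after turn [ 0.0009 -0.0002  0.0006]
```

```bash
echo '[{"x": 0.0008,"z": 0.001},{},{}]' | python3 -m pendant | grep -E "pos|contact"; echo '[{"z": 0.001},{},{}]' | python3 -m pendant | grep -E "pos|contact"
```

```text
tool_pos: [0.5657, 0.2819, 0.2893]
contact_force: [-1.8, 0.6, 1.9]
tool_pos: [0.5656, 0.2819, 0.2892]
contact_force: [-4.1, -0.8, 7.8]
```

```bash
echo '[{"z": -0.001},{},{},{},{},{}]' | python3 -m pendant 0.05 | grep -E "pos|contact|open|grip"; echo '[{},{},{"z": -0.01},{"z": -0.02},{"z": -0.03},{"z": -0.03},{"z": -0.03},{}]' | python3 -m pendant | grep -E "pos|contact|open"; echo '[{"x": -0.03,"y": 0.01},{"x": -0.03,"y": 0.01},{"x": -0.03,"y": 0.01},{"x": -0.03,"y": 0.01},{},{},{}]' | python3 -m pendant | grep -E "pos|time|contact|open"
python3 - <<'E'
from h import *
snap('top','t20');snap('scene','s20');w=snap('wrist','w20')
# compare with the start: hook region in scene/top, jar, others
for nm,a,b,r in[('hook s','s0','s20',(182,228,45,65)),('hook t','t0','t20',(165,178,50,50)),('jar s','s0','s20',(315,155,35,60)),('jar t','t0','t20',(343,172,58,70)),('jar t1','t1','t20',(343,172,58,70)),('marker','t0','t20',(295,272,70,28)),('pen','t0','t20',(185,282,75,14)),('small hook','t0','t20',(225,163,25,22)),('tape','t0','t20',(310,132,28,28)),('plaster','t0','t20',(250,130,26,26)),('rack s16-s20','s16','s20',(264,238,50,30))]:
    print(nm,shift(a,b,*r))
E
```

```text
tool_pos: [0.5658, 0.2818, 0.2888]
contact_force: [0.2, -0.0, 0.5]
opening: 0.0486
grip_force: 0.0
tool_pos: [0.5662, 0.2821, 0.4171]
contact_force: [1.0, -0.1, 0.3]
opening: 0.0496
time: 33.43
tool_pos: [0.4398, 0.2761, 0.4098]
contact_force: [-0.0, -0.1, -0.1]
opening: 0.05
hook s (0, 0, 0.264, 0.264)
hook t (0, 0, 0.976, 0.976)
jar s (0, 0, 0.437, 0.437)
jar t (0, 0, 0.529, 0.529)
jar t1 (0, 0, 0.437, 0.437)
marker (0, 0, 0.93, 0.93)
pen (0, 0, 0.093, 0.093)
small hook (0, 0, 0.999, 0.999)
tape (0, 0, 1.0, 1.0)
plaster (0, 0, 1.0, 1.0)
rack s16-s20 (0, 0, 0.368, 0.368)
```

```bash
echo '[{"x": 0.006,"y": 0.037},{"x": 0.006,"y": 0.037},{"x": 0.006,"y": 0.037},{"x": 0.006,"y": 0.037},{"x": 0.006,"y": 0.037},{"x": 0.006,"y": 0.037},{"x": 0.006,"y": 0.037},{"x": 0.006,"y": 0.037}]' | python3 -m pendant >/dev/null; echo '[{"x": 0.006,"y": 0.037},{"x": 0.006,"y": 0.037},{"x": 0.006,"y": 0.037},{"x": 0.006,"y": 0.037},{"y": 0.037},{"y": 0.037},{},{}]' | python3 -m pendant | grep -E "pos|time"
python3 - <<'E'
from h import *
snap('top','t21');snap('scene','s21')
for nm,a,b,r in[('hook s','s0','s21',(182,228,45,65)),('hook t','t0','t21',(165,178,50,50)),('jar rim s','s0','s21',(315,155,35,60)),('jar rim t','t0','t21',(343,228,58,14)),('jar left t','t0','t21',(342,172,10,65)),('marker','t0','t21',(295,272,70,28)),('pen','t0','t21',(185,282,75,14)),('rack s16','s16','s21',(264,238,50,30)),('rack s15','s15','s21',(258,225,40,30))]:
    print(nm,shift(a,b,*r))
o=(.4925,.0915);yaw=.23
def W(s_,b,n):
    X=.062+s_*np.cos(.2618)+n*np.sin(.2618);Z=.02-s_*np.sin(.2618)+n*np.cos(.2618)
    return (o[0]+X*np.cos(yaw)-b*np.sin(yaw),o[1]+X*np.sin(yaw)+b*np.cos(yaw),Z)
c=load('t21');g=cv2.cvtColor(c['image'],cv2.COLOR_RGB2GRAY)
for b in(.027,.015,0,-.015,-.027): print(b,[int(cv2.getRectSubPix(g,(1,1),tuple(map(float,proj(c,W(S,b,.036)))))[0,0]) for S in np.arange(-.11,-.07,.002)],'|',[int(cv2.getRectSubPix(g,(1,1),tuple(map(float,proj(c,W(S,b,.036)))))[0,0]) for S in np.arange(-.02,.02,.002)])
E
```

```text
time: 34.92
tool_pos: [0.3674, -0.2443, 0.4086]
hook s (0, 0, 0.961, 0.961)
hook t (0, 0, 0.958, 0.958)
jar rim s (0, 0, 0.838, 0.838)
jar rim t (0, 0, 0.904, 0.904)
jar left t (0, 0, 0.93, 0.93)
marker (0, 0, 1.0, 1.0)
pen (0, 0, 0.966, 0.966)
rack s16 (0, 0, 0.996, 0.996)
rack s15 (0, 0, 0.431, 0.431)
0.027 [125, 118, 117, 121, 120, 117, 113, 104, 94, 89, 83, 96, 107, 119, 131, 110, 81, 93, 114, 127] | [88, 89, 105, 124, 108, 71, 75, 96, 111, 93, 80, 103, 115, 94, 109, 113, 113, 112, 113, 112]
0.015 [76, 82, 93, 92, 76, 70, 79, 85, 87, 120, 77, 97, 125, 69, 80, 89, 91, 97, 103, 105] | [74, 82, 87, 93, 83, 68, 85, 113, 85, 62, 67, 98, 115, 109, 112, 112, 112, 112, 112, 113]
0 [126, 123, 118, 118, 117, 118, 117, 115, 107, 122, 82, 111, 121, 85, 69, 70, 82, 92, 89, 72] | [77, 76, 70, 72, 86, 75, 93, 117, 87, 65, 76, 102, 116, 101, 110, 111, 112, 112, 112, 113]
-0.015 [125, 118, 118, 118, 120, 118, 118, 116, 110, 113, 85, 102, 118, 89, 70, 73, 78, 74, 77, 63] | [67, 69, 73, 71, 69, 62, 79, 100, 90, 62, 81, 120, 121, 104, 106, 111, 111, 112, 112, 112]
-0.027 [61, 61, 64, 69, 69, 72, 75, 75, 87, 117, 72, 97, 123, 68, 65, 62, 69, 69, 69, 66] | [67, 65, 70, 72, 70, 51, 71, 112, 85, 75, 96, 120, 123, 101, 111, 112, 112, 113, 113, 114]
```

```bash
python3 -c "
from cell import robot
print(robot.hand_in())"
```

```text
the job is handed in; nothing more can be done
None
```

I lifted the slide rack out of the jar with the hook, stood it squarely on the drain stand, pushed it home against the backstop, and hung the hook back in its stand; the job is handed in at about 35 s, and nothing else showed any movement in the last pictures.

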